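# Put the lamp reflectors into their bezels

### The arm

A 7-joint arm with a two-finger parallel gripper is mounted at the origin on the work surface. World frame = base frame: x ahead of the robot, y to its left, z up, the work surface at z = 0. Lengths are in m, angles in rad, forces in N, time in s.
With the tool pointing down it reaches from about 0.35 to 0.775 m from the base axis. Payload 3.1 kg.
Tool frame: the origin (TCP) lies at the very end of the fingers, on their centre line; the grasp point (between the pads) lies 19 mm behind it (bot.grip_depth is the distance from the TCP to the grasp point, in m); z points along the fingers, y is the direction in which the jaws open and shut (so a half turn about z gives the same grasp; the last joint's range is limited). The gripper opens to 85 mm and grips with 20 to 120 N. Pads are 22 mm wide; open, the fingers measure 114 mm over their backs; the gripper's body (76 mm by 85 mm) begins 54 mm behind the grasp point. The pads swing forward as they close: fully open they stand 13 mm farther back than shut.
Start: joints at [-1.382, 0.311, 0.014, 1.512, -0.004, 1.319, -0.027], TCP at [0.126, 0.535, 0.231] pointing down, gripper open.
Joint ranges: [-2.7, 2.7], [-0.3, 1.91], [-1.27, 1.3], [0.12, 2.57], [-1.44, 4.58], [0.2, 2.03], [-3.05, 3.05]. Speed limits (rad/s): [2.79, 2.79, 3.14, 3.14, 3.14, 3.14, 3.14].

### API

Orientations are given as a 3x3 rotation matrix whose columns are the frame's x, y, z axes.
In Python, from workcell import bot gives the robot as it stands. The module is installed in compiled form; this text tells all that it offers. Calls block until the motion is done:
- bot.move_ptp(position, orientation): joint-space move of the TCP to a pose.
- bot.line_to(position, ori=None, max_speed=0.15, stop_force=None): straight line of the TCP; ori=None keeps the orientation; max_speed is the mean speed in m/s. With stop_force (N) it stops when the force on the tool has changed by that much, and returns True; else False.
- bot.goto_joints(angles): joint-space move.
- bot.gripper_to(opening): finger opening in m; the grip force is fixed at half the most; returns when the fingers have stopped.
- bot.sleep(seconds).
- bot.solve_ik(position, orientation): joint angles nearest the present ones, or None.
- bot.observe(): the state.
- bot.snapshot(name): name is "scene" or "top"; returns a dict with "frame" (384x512x3 uint8, red, green, blue), "mtx" (3x3 intrinsics, pixels), "k1" (the pictures are not rectified: a ray, as slopes to the right and down, at radius r is drawn at 1 + k1 r^2 times it, then the intrinsics apply), "rvec" (rotation vector, rad) and "tvec" (3), from world to camera coordinates, as OpenCV has them. Camera axes: x right, y down, z forward; pixel columns grow to the right and rows downward; lengths in m; the calibration is good to about 2 mm. A picture is of the moment at which its call begins. There is no depth.
A pose or a line that the arm cannot do raises bot.IKError and nothing moves.
- bot.hand_in(): hands the job in, once; it reports no verdict.
The state is a dict: "clock": time; "joint_positions": joint angles; "qvel": joint speeds; "joint_efforts": joint torques, N m; "position": TCP position; "tcp_rot": TCP orientation; "force": force on the tool from outside, world axes, zero at the start; "wrist_torque": the same for the moment, N m; "finger_gap": finger opening in m.
Only numpy, scipy, OpenCV 4.12 (cv2) and the standard library are available. Lean on these libraries where they do the work, as an engineer would, in place of code of your own. Each camera call takes 0.05 s, during which the arm holds its last target. There are 200 camera calls.

### The job

Four steel lamp reflectors with white ceramic necks lie face down among black lamp bezels on the repair bench: put each reflector, still face down, into the bezel of its own shape and size (smallest round in smallest round, middle in middle, largest in largest, square in square) so that it lies flat on the lens inside the bezel's edge. Set each one down rather than dropping it, and let go of it. Leave the aluminium funnel and the screwdriver where they are.

Things in the scene. Friction and masses are not known exactly. Their poses are not given: they have to be found in the camera images.
- reflector_small: Lamp reflector: the smallest round one, 52 mm across the rim, bright steel, lying face (wide open side) down, with an upright white ceramic neck on top, a round stub 26 mm in diameter and 32 mm tall, to hold it by. The steel dome is 20 mm high, so the neck runs from 20 to 52 mm above the underside (two 4 mm pins stand on it). About 60 g. Origin: centre of its underside, at the table when it stands there; z up.
- reflector_medium: Lamp reflector: the middle round one, 78 mm across the rim, bright steel, lying face (wide open side) down, with an upright white ceramic neck on top, a round stub 26 mm in diameter and 32 mm tall, to hold it by. The steel dome is 28 mm high, so the neck runs from 28 to 60 mm above the underside (two 4 mm pins stand on it). About 100 g. Origin: centre of its underside, at the table when it stands there; z up.
- reflector_large: Lamp reflector: the largest round one, 104 mm across the rim, bright steel, lying face (wide open side) down, with an upright white ceramic neck on top, a round stub 26 mm in diameter and 32 mm tall, to hold it by. The steel dome is 36 mm high, so the neck runs from 36 to 68 mm above the underside (two 4 mm pins stand on it). About 160 g. Origin: centre of its underside, at the table when it stands there; z up.
- reflector_square: Lamp reflector: the square one (stepped pyramid), 70 x 70 mm at the rim, bright steel, lying face (wide open side) down, with an upright white ceramic neck on top, a round stub 26 mm in diameter and 32 mm tall, to hold it by. The steel dome is 26 mm high, so the neck runs from 26 to 58 mm above the underside (two 4 mm pins stand on it). About 100 g. Origin: centre of its underside, at the table when it stands there; z up. x and y are parallel to its sides.
- bezel_small: Lamp bezel: the smallest round one, inside diameter 68 mm, outside 76 mm, black plastic, lying open side up and fixed to the bench. Wall 4 mm thick, upper edge 12 mm above the bench; in it lies the flat lens, its upper face 4 mm above the bench. Origin: centre of its underside, on the bench; z up.
- bezel_medium: Lamp bezel: the middle round one, inside diameter 94 mm, outside 102 mm, black plastic, lying open side up and fixed to the bench. Wall 4 mm thick, upper edge 12 mm above the bench; in it lies the flat lens, its upper face 4 mm above the bench. Origin: centre of its underside, on the bench; z up.
- bezel_large: Lamp bezel: the largest round one, inside diameter 120 mm, outside 128 mm, black plastic, lying open side up and fixed to the bench. Wall 4 mm thick, upper edge 12 mm above the bench; in it lies the flat lens, its upper face 4 mm above the bench. Origin: centre of its underside, on the bench; z up.
- bezel_square: Lamp bezel: the square one, inside 86 x 86 mm, outside 92 x 92 mm, black plastic, lying open side up and fixed to the bench. Wall 3 mm thick, upper edge 12 mm above the bench; in it lies the flat lens, its upper face 3 mm above the bench. Origin: centre of its underside, on the bench; z up. x and y are parallel to its sides.
- funnel: Not a lamp part: a plain dull aluminium funnel standing mouth down, a cone 84 mm across at the bench that narrows to a thin spout (10 mm across at the tip), 80 mm tall, no ceramic neck, loose, 90 g. Origin: centre of its underside; z up. To be left alone.
- screwdriver: Not a lamp part: a screwdriver with a blue handle, 180 mm long, lying loose on the bench at the robot's left, beside the work. Origin: under its middle, at the bench; x runs along it towards the tip. To be left alone.
Things that resemble listed ones, but are neither listed nor needed, are in the scene too. What is shaped like the reflector_square but turquoise is not meant.

How it is judged:
By the outcome, as a careful person would: the job done as asked, in the order asked, and still so for the second after the job is handed in, with the robot touching nothing.
It also fails if it takes over 115 s, if anything falls off the work surface, if the arm or the gripper's body presses on something with over 40 N, if the wrist force passes 120 N, or if a joint passes its speed limit or range.

## Working session

There is one attempt and no reset: what is moved stays moved. The work goes in short steps, each a Python script; the robot and the scene stay as the last script left them, time stands still between calls to the robot, and variables do not carry over. Pictures are saved under pics/ and viewed, about 12 in all and at most 16, crops included, and the job is handed in when it is done.

```bash
mkdir -p pics; cat > h.py <<'E'
import numpy as np, cv2
from workcell import bot
def snap(n, save=None):
    s=bot.snapshot(n)
    if save: cv2.imwrite('pics/'+save, cv2.cvtColor(s['frame'],cv2.COLOR_RGB2BGR))
    return s
def cast(s,uv,z):
    """pixels -> world points on plane z"""
    uv=np.atleast_2d(np.asarray(uv,float)); K=np.array(s['mtx']); 
    d=np.c_[(uv[:,0]-K[0,2])/K[0,0],(uv[:,1]-K[1,2])/K[1,1]]
    rd=np.linalg.norm(d,axis=1); r=rd.copy(); k=float(np.ravel(s['k1'])[0])
    for _ in range(30): r=rd/(1+k*r*r)
    d=d*(r/np.maximum(rd,1e-12))[:,None]
    R=cv2.Rodrigues(np.array(s['rvec'],float))[0]; t=np.array(s['tvec'],float).ravel()
    c=-R.T@t; w=np.c_[d,np.ones(len(d))]@R
    return c+w*((z-c[2])/w[:,2])[:,None]
def proj(s,P):
    return cv2.projectPoints(np.atleast_2d(np.asarray(P,float)),np.array(s['rvec'],float),np.array(s['tvec'],float),np.array(s['mtx']),np.array([float(np.ravel(s['k1'])[0]),0,0,0]))[0][:,0]
E
python3 - <<'E'
from h import *
for n in ('scene','top'):
    s=snap(n); cv2.imwrite(f'pics/{n}0.png',cv2.resize(s['frame'][...,::-1],(800,600),interpolation=cv2.INTER_CUBIC))
    cv2.imwrite(f'pics/{n}_raw.png',s['frame'][...,::-1])
    R=cv2.Rodrigues(np.array(s['rvec']))[0]; print(n,s['mtx'],s['k1'],-R.T@np.ravel(s['tvec']),R[2])
print(bot.observe())
E
```

```text
scene [[415.07026187   0.         257.31263507]
 [  0.         415.07026187 184.7247211 ]
 [  0.           0.           1.        ]] -0.02104461043008833 [1.12509621 0.62698698 0.67739162] [-0.56797977 -0.57402625 -0.58982442]
top [[493.27933031   0.         258.70223773]
 [  0.         493.27933031 190.68559576]
 [  0.           0.           1.        ]] 0.07402972592935868 [0.35051695 0.01666081 1.31174707] [ 0.1345477   0.00484648 -0.99089527]
{'clock': 0.1, 'joint_positions': array([-1.38171039,  0.31164339,  0.01397833,  1.51290489, -0.00438193,
        1.31922574, -0.02720185]), 'qvel': array([ 0.00088418, -0.00102983,  0.00155559, -0.00454262, -0.00020559,
        0.000155  ,  0.00134763]), 'joint_efforts': array([ 6.90744182e-04, -3.80857658e+01,  1.46449129e-01, -2.31239462e+01,
        1.22481136e-02,  8.17664957e-03, -2.56088731e-05]), 'position': array([0.12564173, 0.53477233, 0.23032765]), 'tcp_rot': array([[-9.73508233e-01,  2.28651630e-01, -3.91186782e-04],
       [ 2.28651942e-01,  9.73505940e-01, -2.11505320e-03],
       [-1.02787707e-04, -2.14846732e-03, -9.99997687e-01]]), 'force': array([-0.38843791, -0.05086607, -0.1701375 ]), 'wrist_torque': array([ 0.03859662,  0.0642583 , -0.04642712]), 'finger_gap': 0.08531468860031793}
```

View pics/top0.png

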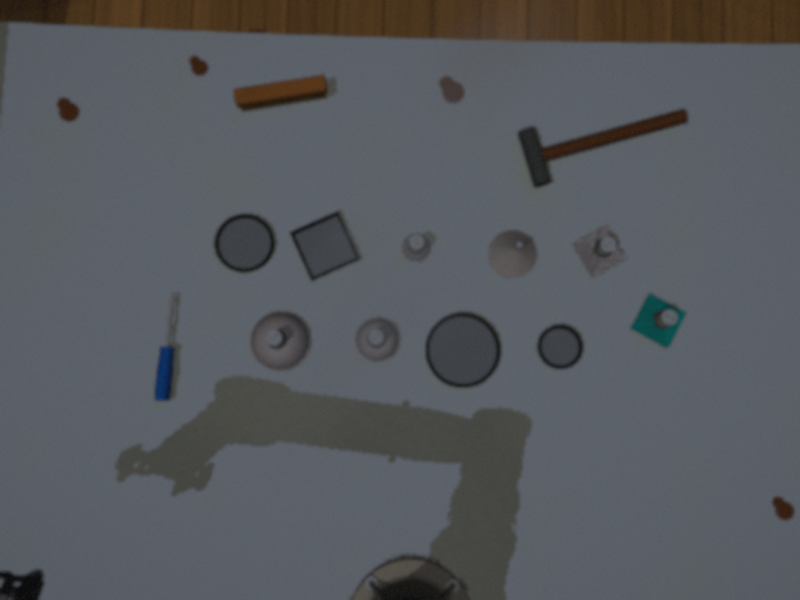

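View pics/scene0.png

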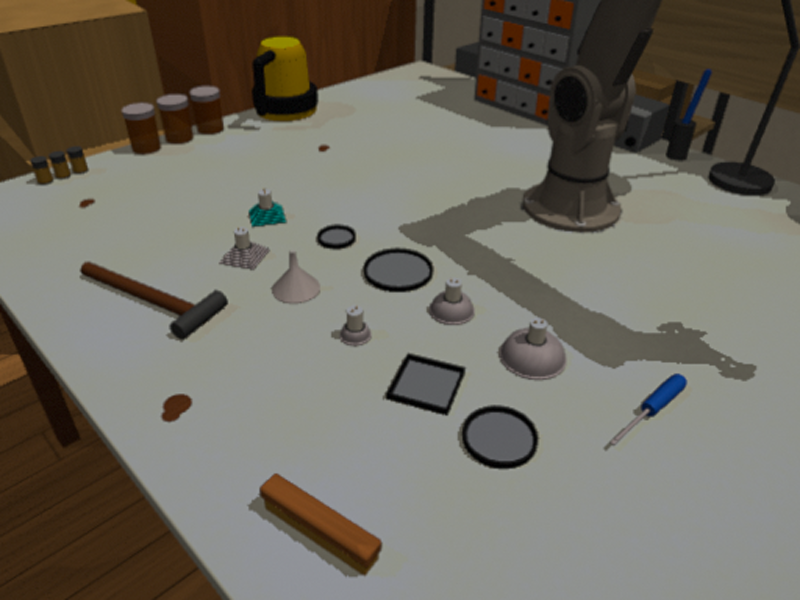

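The top view (800x600) shows these:

| Item | Pixel(s) |
|---|---|
| Reflectors | large (280,338), medium (377,338), small (417,245), square (601,250) |
| Lookalikes | funnel (513,253), no ceramic neck; turquoise square (660,320) |
| Bezels | medium (245,242), square (325,245), large (463,349), small (560,346) |

I'll check the choice in one contrast-stretched crop and measure the bezels.

```bash
python3 - <<'E'
from h import *
s=snap('top'); f=s['frame']
g=cv2.cvtColor(f,cv2.COLOR_RGB2GRAY)
x0,y0,x1,y1=125,130,450,260
c=f[y0:y1,x0:x1].astype(float); c=np.clip((c-30)*1.6,0,255).astype(np.uint8)
cv2.imwrite('pics/crop1.png',cv2.resize(c[...,::-1],(800,320),interpolation=cv2.INTER_CUBIC))
print('bg',np.median(f.reshape(-1,3),axis=0))
roi=np.zeros_like(g); roi[y0:y1,x0:x1]=1
m=((g<60)&(roi>0)).astype(np.uint8)
cs,_=cv2.findContours(m,cv2.RETR_EXTERNAL,cv2.CHAIN_APPROX_NONE)
for k in cs:
    if cv2.contourArea(k)<300: continue
    P=cast(s,k[:,0,:],0.012)[:,:2].astype(np.float32)
    (c,r)=cv2.minEnclosingCircle(P); e=cv2.minAreaRect(P*1000)
    print('dark',k[:,0].mean(0).round(), 'circ',np.round(c,4),round(r*2000,1),'rect',np.round(e[0],1),np.round(e[1],1),round(e[2],1))
for n,u,v,z in (('small',417,245,.052),('med',377,338,.06),('large',280,338,.068),('sq',601,250,.058)):
    a,b=int(u*.64),int(v*.64); p=f[b-14:b+15,a-14:a+15].astype(int)
    print(n,[g[b-14+i,a-12:a+13:2].tolist() for i in (6,10,14,18)] if n in('small','sq') else '')
E
```

```text
bg [ 91.  96. 103.]
dark [358. 221.] circ [ 0.4544 -0.2406] 76.2 rect [ 453.2 -240.2] [71.  73.6] 1.8
dark [296. 223.] circ [ 0.443  -0.0773] 127.5 rect [443.2 -79. ] [123.7 123.8] 1.7
dark [422. 204.] circ [ 0.5016 -0.403 ] 84.1 rect [ 502.8 -404.1] [62.8 65.7] 63.4
dark [156. 155.] circ [0.6151 0.3   ] 102.7 rect [615.5 300.5] [ 98.1 101.3] 1.9
dark [208. 157.] circ [0.6141 0.163 ] 123.8 rect [614.6 163. ] [91.8 90.6] 26.0
small [[96, 98, 96, 96, 95, 93, 93, 94, 93, 89, 85, 91, 97], [96, 96, 92, 81, 88, 95, 92, 95, 82, 67, 73, 77, 82], [95, 95, 78, 72, 84, 96, 92, 94, 86, 64, 64, 81, 94], [96, 94, 77, 75, 68, 72, 72, 66, 64, 69, 71, 91, 97]]
med 
large 
sq [[83, 81, 82, 86, 82, 71, 73, 86, 93, 88, 76, 71, 90], [79, 80, 77, 86, 68, 47, 74, 95, 92, 93, 96, 77, 82], [75, 75, 79, 72, 55, 53, 64, 78, 88, 89, 90, 83, 75], [77, 74, 73, 74, 78, 68, 61, 58, 64, 77, 83, 83, 86]]
```

View pics/crop1.png

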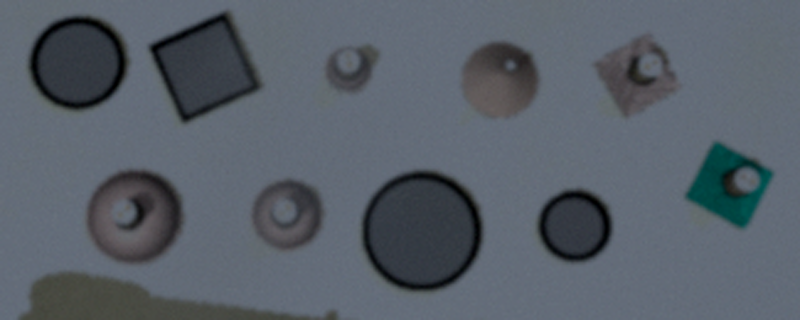

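The crop confirms the choice. The four steel, ceramic-necked reflectors are at crop (347,70), (287,214), (134,216) and (637,75). The funnel at (500,80) has only a spout, and the square at (730,185) is turquoise. Bezel sizes match the descriptions (76, 102, 128 and 92 mm). Next I'll measure the reflector rims and cross-check them with the neck tops.

```bash
python3 - <<'E'
from h import *
s=snap('top'); t=snap('scene'); f=cv2.GaussianBlur(s['frame'],(3,3),0).astype(int)
w=((f[...,2]-f[...,0])<6).astype(np.uint8); w[:130]=0;w[240:]=0;w[:,:125]=0;w[:,450:]=0
w=cv2.morphologyEx(w,cv2.MORPH_OPEN,np.ones((2,2),np.uint8))
cs,_=cv2.findContours(w,cv2.RETR_EXTERNAL,cv2.CHAIN_APPROX_NONE)
for k in cs:
    if cv2.contourArea(k)<150: continue
    P=cast(s,cv2.convexHull(k)[:,0,:],0.002)[:,:2].astype(np.float32)
    c,r=cv2.minEnclosingCircle(P); e=cv2.minAreaRect(P*1000)
    print(k[:,0].mean(0).round(),'circ',np.round(c,4),round(2000*r,1),'rect',np.round(e[0],1),np.round(e[1],1),round(e[2],1))
for n,a,b,z in (('small',(347,62),(355,311),.052),('med',(285,210),(453,284),.06),('large',(125,211),(538,323),.068),('sq',(648,66),(242,233),.058)):
    print(n,cast(s,[a[0]/2.4615+125,a[1]/2.4615+130],z).round(4),cast(t,[b[0]*.64,b[1]*.64],z).round(4))
cv2.imwrite('pics/mask.png',cv2.resize(w[130:260,125:450]*255,(800,320)))
E
```

```text
[243. 218.] circ [0.4548 0.0631] 78.8 rect [452.6  64. ] [71.9 71.9] 1.7
[180. 219.] circ [0.4478 0.2292] 106.2 rect [446.7 228.3] [100.9 103.4] 1.7
[329. 163.] circ [ 0.6079 -0.1642] 87.3 rect [ 609.3 -164.1] [82.4 80.7] 0.9
[384. 162.] circ [ 0.6167 -0.3121] 90.8 rect [ 618.1 -311.9] [68.3 78.7] 30.8
[159. 159.] circ [0.6125 0.2988] 112.7 rect [610.  295.8] [ 91.2 110.3] 35.9
small [[0.6153 0.0067 0.052 ]] [[0.6178 0.0111 0.052 ]]
med [[0.456  0.0665 0.06  ]] [[0.4604 0.0734 0.06  ]]
large [[0.4495 0.2299 0.068 ]] [[0.4493 0.2344 0.068 ]]
sq [[ 0.6186 -0.308   0.058 ]] [[ 0.6238 -0.2974  0.058 ]]
```

View pics/mask.png

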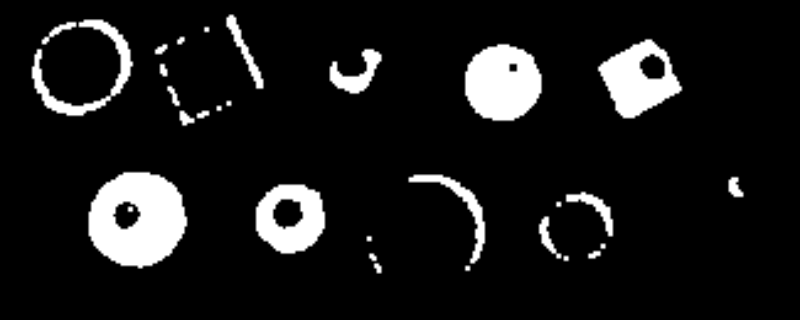

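Neck tops and rims agree to within about 1 cm, and mostly within 4 mm. I'll start with the smallest.

```bash
cat >> h.py <<'E'
def down(deg):
    a=np.radians(deg); c,s=np.cos(a),np.sin(a)
    return np.array([[c,s,0],[s,-c,0],[0,0,-1.]])
Z=0.20
def pick(xy,dome,deg):
    bot.move_ptp([*xy,Z],down(deg)); bot.gripper_to(0.06)
    z=dome+0.003
    hit=bot.line_to([*xy,z+0.004],max_speed=.15,stop_force=8)
    bot.gripper_to(0.0); o=bot.observe(); print('gap',o['finger_gap'],'hit',hit,o['position'].round(4))
    bot.line_to([*xy,Z],max_speed=.2); o=bot.observe(); print('lift gap',o['finger_gap'],'F',o['force'].round(2),'t',o['clock'])
    return z+0.004
def place(xy,zpick,lens,deg):
    bot.move_ptp([*xy,Z],down(deg))
    bot.line_to([*xy,zpick+lens+0.02],max_speed=.15)
    hit=bot.line_to([*xy,zpick+lens-0.003],max_speed=.03,stop_force=3)
    o=bot.observe(); print('down',hit,(o['position'][2]-zpick-lens).round(4),'F',o['force'].round(2))
def release(xy):
    bot.gripper_to(0.06); o=bot.observe(); p=o['position']
    bot.line_to([p[0],p[1],Z],max_speed=.2); print('t',bot.observe()['clock'])
E
python3 - <<'E'
from h import *
for p in [(.616,.008),(.455,.065),(.448,.23),(.618,-.309),(.4535,-.2403),(.615,.3),(.443,-.078),(.6143,.163)]:
    print(p,[None if q is None else q.round(2).tolist()[-1] for q in [bot.solve_ik([*p,z],down(180)) for z in (.03,.2)]])
z=pick((.616,.008),.020,180)
snap('scene','lift1.png')
place((.4535,-.2403),z,.004,180)
release(0)
s=snap('scene'); cv2.imwrite('pics/p1.png',cv2.resize(s['frame'][...,::-1],(800,600)))
E
```

```text
(0.616, 0.008) [1.86, 1.8]
(0.455, 0.065) [1.67, 1.5]
(0.448, 0.23) [1.22, 1.14]
(0.618, -0.309) [2.38, 2.3]
(0.4535, -0.2403) [2.61, 2.47]
(0.615, 0.3) [1.23, 1.2]
(0.443, -0.078) [2.1, 1.9]
(0.6143, 0.163) [1.48, 1.45]
gap 0.024295456388030483 hit False [0.6168 0.0079 0.028 ]
lift gap 0.024382589435009722 F [-0.63  0.86 -0.71] t 5.9083
down True 0.0009 F [-0.86  1.28  4.46]
t 10.2917
```

View pics/p1.png

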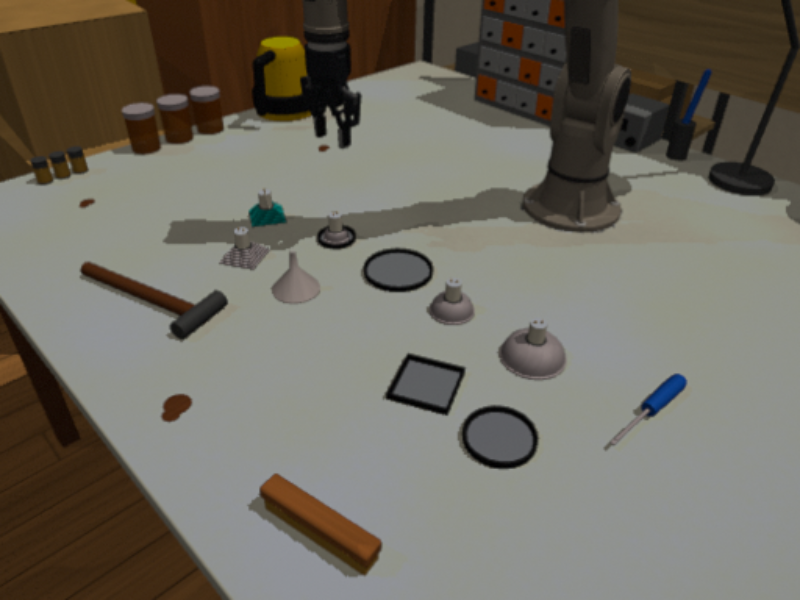

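The small reflector sits in the small bezel at (336,235). Next are medium and large.

```bash
python3 - <<'E'
from h import *
z=pick((.455,.065),.028,180)
if bot.observe()['finger_gap']>.02:
    place((.6153,.3002),z,.004,180); release(0)
    z=pick((.448,.2295),.036,180)
    if bot.observe()['finger_gap']>.02:
        place((.443,-.0778),z,.004,180); release(0)
bot.move_ptp([.5,-.4,.25],down(180))
for n in('scene','top'):
    s=snap(n); cv2.imwrite(f'pics/p2{n}.png',cv2.resize(s['frame'][...,::-1],(800,600)))
    if n=='top':
        c=np.clip((s['frame'][130:260,125:450].astype(float)-30)*1.6,0,255).astype(np.uint8)
        cv2.imwrite('pics/p2crop.png',cv2.resize(c[...,::-1],(800,320),interpolation=cv2.INTER_CUBIC))
E
```

```text
gap 0.023885956037613506 hit False [0.4557 0.0654 0.0359]
lift gap 0.024326459592506934 F [-0.51  0.26 -1.9 ] t 14.3667
down True 0.001 F [-0.53  0.15  4.07]
t 18.5667
gap 0.02420413442230311 hit False [0.4487 0.2302 0.044 ]
lift gap 0.024247357678043223 F [ 0.72  0.07 -1.53] t 22.0833
down True 0.001 F [ 0.09 -0.32  4.03]
t 26.25
```

View pics/p2scene.png

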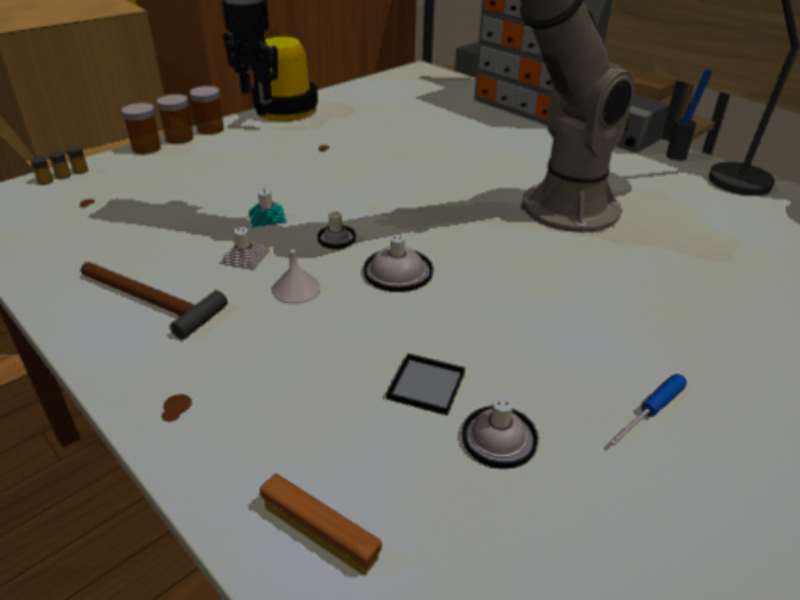

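View pics/p2crop.png

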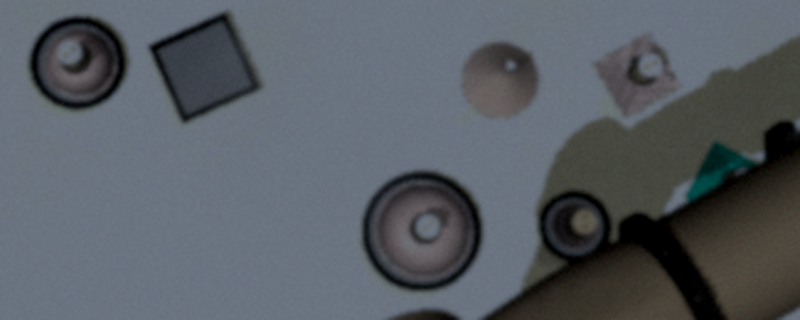

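All three round reflectors sit inside their bezels. I'll take a closer look at the square one's yaw and centre before picking it.

```bash
python3 - <<'E'
from h import *
s=snap('top'); t=snap('scene')
b=lambda f,x,y,w,h:cv2.resize(np.clip((f[y:y+h,x:x+w].astype(float)-30)*1.5,0,255).astype(np.uint8)[...,::-1],(400,400),interpolation=cv2.INTER_CUBIC)
cv2.imwrite('pics/sq.png',np.hstack([b(s['frame'],360,135,50,50),b(t['frame'],132,132,50,50)]))
f=cv2.GaussianBlur(s['frame'],(3,3),0).astype(int)
w=((f[...,2]-f[...,0])<8).astype(np.uint8); q=np.zeros_like(w); q[140:182,364:402]=w[140:182,364:402]
q[:, :]=cv2.morphologyEx(q,cv2.MORPH_OPEN,np.ones((3,3),np.uint8))
k=max(cv2.findContours(q,0,1)[0],key=cv2.contourArea)
P=cast(s,k[:,0],.002)[:,:2].astype(np.float32)*1000; print(cv2.minAreaRect(P))
E
```

```text
((611.1548461914062, -294.96575927734375), (72.64982604980469, 115.55519104003906), 34.16138458251953)
```

View pics/sq.png

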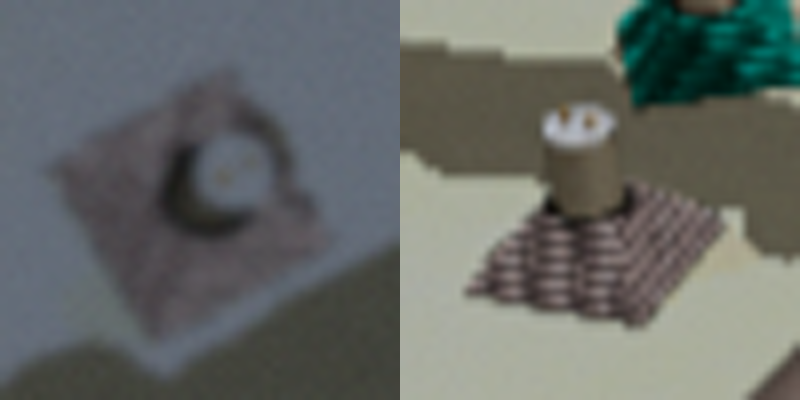

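Top panel: rim corners at (48,172), (232,72), (332,240) and (155,340), neck top at (232,178). In the scene panel the neck top is at (180,123). I'll cast these and then pick.

```bash
python3 - <<'E'
from h import *
s=snap('top'); t=snap('scene')
C=np.array([(48,172),(232,72),(332,240),(155,340)])/8+[360-.5+.06,135-.5+.06]
W=cast(s,C,.0)[:,:2]; c=W.mean(0); print('centre',c.round(4))
e=np.roll(W,-1,0)-W; print('sides',np.linalg.norm(e,axis=1).round(4)); a=np.degrees(np.arctan2(e[:,1],e[:,0]))%90; print('yaw',a.round(1),a.mean())
n1=cast(s,np.array([232,178])/8+[359.56,134.56],.058)[0]; n2=cast(t,np.array([180,123])/8+[131.56,131.56],.058)[0]; print('neck',n1.round(4),n2.round(4))
yaw=a.mean(); d=26.0-yaw; print('turn',d)
xy=(c+n1[:2]+n2[:2])/3; print(xy)
assert np.ptp(a)<15 and abs(d)<15
z=pick(xy,.026,180)
if bot.observe()['finger_gap']>.02:
    place((.6143,.163),z,.003,180+d); release(0)
bot.move_ptp([.5,-.4,.25],down(180))
for n,(x,y,w,h) in (('top',(180,135,60,45)),('scene',(235,215,80,60))):
    f=snap(n)['frame']; cv2.imwrite(f'pics/f_{n}.png',cv2.resize(f[...,::-1],(800,600)))
    p=cv2.resize(np.clip((f[y:y+h,x:x+w].astype(float)-30)*1.5,0,255).astype(np.uint8)[...,::-1],(400,300),interpolation=cv2.INTER_CUBIC)
    A=p if n=='top' else np.hstack([A,p])
cv2.imwrite('pics/fsq.png',A)
E
```

```text
centre [ 0.6211 -0.3103]
sides [0.0713 0.0657 0.0688 0.0668]
yaw [30.4 30.2 31.2 32.3] 31.026225129331017
neck [ 0.6186 -0.3088  0.058 ] [ 0.6189 -0.3093  0.058 ]
turn -5.026225129331017
[ 0.61953788 -0.3094679 ]
gap 0.024024834557312198 hit False [ 0.6201 -0.3099  0.0341]
lift gap 0.02404414474688017 F [-0.13  0.5  -0.62] t 31.3667
down True 0.0011 F [-0.46 -0.47  4.79]
t 36.2167
```

View pics/fsq.png

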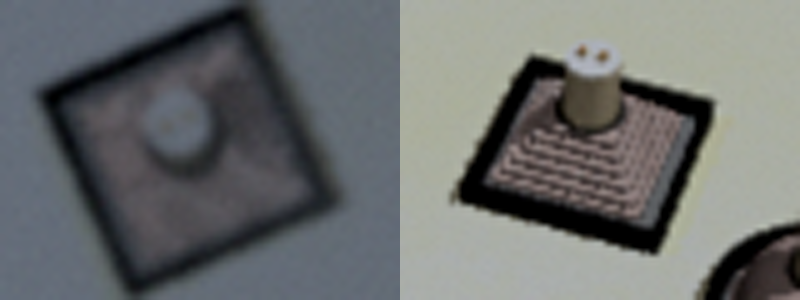

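View pics/f_scene.png

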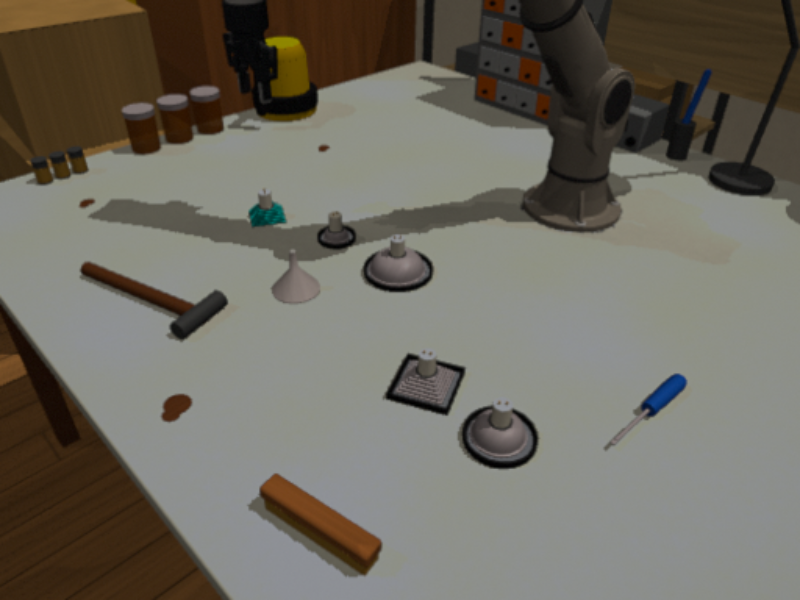

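The square sits parallel inside its bezel. It made contact at lens height (+1.1 mm, the others +0.9 to +1.0 mm), so it isn't resting on the edge. The funnel (295,278) and screwdriver haven't moved.

```bash
python3 -c "
from h import *
bot.hand_in(); print(bot.observe()['clock'])"
```

```text
the job is handed in; nothing more can be done
the job is handed in; nothing more can be done
```

All four reflectors are face down in the bezels of their own shape and size, set down and released, and I handed the job in at about 37 s of the 115 s allowed.

- **Placing:** each one was lowered slowly until it touched, at the expected lens height (+0.9 to +1.1 mm, about 4 to 5 N). None is resting on a bezel edge. The square one was turned by −5° to line up with its bezel.
- **Final pictures:** all four lie inside their bezel edges. The funnel, the screwdriver and the turquoise lookalike stand where they were, and the gripper is clear of everything.
- **Disagreements:** early scene-view estimates of the neck positions were off from the top view by 4 to 12 mm because I read the pixels roughly. For the square one, a closer reading brought the two views to within 1 mm at the neck. The gripper read about 24 mm on the 26 mm necks, the same on all four lifts. One automatic outline of the square failed because of the arm's shadow, so I used hand-read corners instead.

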